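# Tighten the sunken clamp screw with the hex key

### The job

Take the T-handle hex key out of its wooden stand and lower it into the bore of the rod clamp block. With only light pressure, turn it until it drops fully home in the hidden hex socket of the screw, then turn the screw clockwise (seen from above) and stop as soon as it comes up tight against its stop. Leave the key standing upright, fully home in the screw, let go of it, and leave the other things lying about where they are.

Things in the scene. Friction and masses are not known exactly. Their poses are not given: they have to be found in the camera images.
- hex_key: T-handle hex key, 0.3 kg: bright steel hexagonal shaft 19 mm across flats (21.9 across corners), the last 2 mm of its tip a round pilot 18 mm wide; black cross bar on top. Origin at the centre of the tip's end face, z up the shaft, x along the bar. Two flats face +x and -x; corners point to +y and -y. Starts upright in the wooden stand, its bar at various angles.
- key_handle (a point): centre of the key's cross bar, on the shaft axis 91 mm above the tip; axes as the key's. The bar spans 80 to 102 mm above the tip, is 92 mm long (x) and 16 mm wide (y): grip it across the 16 mm from above. Below it a black collar, 28 mm wide, from 66 to 80 mm.
- key_stand: plain wooden block 70 x 70 x 45 mm, fixed to the table; origin at the centre of its underside. A round hole of 27 mm diameter, 37 mm deep, open at the top in its centre, holds the key (tip 8 mm above the table).
- clamp_block: split clamp block of bare aluminium, 96 (x) x 62 (y) x 60 mm high, on a foot 106 mm wide (y), 12 mm high with four small cap screws, fixed to the table; a level steel rod, 20 mm thick, 170 mm long, runs through it along y (axis at x +26 mm, 40 mm high). Origin at the centre of its underside. The upright bore is at x -20 mm, y 0, open at the top.
- bore_mouth (a point): centre of the bore's mouth on the block's top face, 60 mm above the table; axes as the block's. The bore is round, 23 mm wide, with a 4 mm chamfer at the mouth, and 24 mm deep down to the screw. The key is home with its tip 38 mm below this point (bar's centre 53 mm above it).
- clamp_screw (a joint): turn of the screw in rad, growing clockwise seen from above; starts between 0 and 0.2, hard stop (tight) at 0.6. Stiff: about 0.15 N m of friction all the way, so it stays where left and does not turn when the key only rubs on its rim. 0 is not tied to any direction of the socket's flats.
- driver_red: slim screwdriver 156 mm long lying at the back; bystander. Origin under its centre.
- screw_rim (a point): centre of the flat rim of the screw's hex socket in the bore, 24 mm below the mouth; the socket is 20 mm across flats and 14 mm deep. Axes are the block's and tell nothing of the flats' direction, which is unknown: the key fits every 60 degrees and enters within about 5 degrees of the match; else it rests here, the pilot 2 mm below this point.
- glue_tube: black tube of glue, about 37 x 136 x 24 mm, lying on the mat; bystander. Origin under its centre.
- flux_brush: small metal-handled brush, 16 x 127 x 9 mm, lying on the mat; bystander. Origin under its centre.
- masking_tape: roll of masking tape 100 mm across and 25 mm high, lying at the back right; bystander. Origin under its centre.
- marker: marker pen 135 mm long lying at the front edge, right; bystander. Origin under its centre.

How it is judged:
By the outcome, as a careful person would: the job done as asked, in the order asked, and still so for the second after the job is handed in, with the robot touching nothing.
It also fails if it takes over 69 s, if anything falls off the work surface, if the arm or the gripper's body presses on something with over 40 N, if the wrist force passes 120 N, or if a joint passes its speed limit or range.

### The arm

A 6-joint arm with a two-finger parallel gripper is mounted at the origin on a cart in front of the work surface, level with it; the furniture and walls round the work are solid. World frame = base frame: x ahead of the robot, y to its left, z up, the work surface at z = 0. Lengths are in mm, angles in rad, forces in N, time in s.
With the tool pointing down it reaches from about 325 to 900 mm from the base axis. Payload 6.1 kg.
Tool frame: the origin (TCP) lies midway between the tips of the shut fingers; the grasp point (between the pads) lies 19 mm behind it; z points along the fingers, y is the line along which they close (so a half turn about z gives the same grasp; the last joint's range is limited). The gripper opens to 85 mm and grips with 20 to 120 N. Pads are 22 mm wide; open, the fingers measure 114 mm over their backs; the gripper's body (76 mm by 85 mm) begins 54 mm behind the grasp point. The pads swing forward as they close: fully open they stand 13 mm farther back than shut.
Start: joints at [0.979, 0.22, 1.526, -0, 1.395, -0.126], TCP at [280.708, 558.407, 231.3] pointing down, gripper open.
Joint ranges: [-2.98, 2.98], [-0.91, 2.08], [0.09, 2.57], [-1.24, 4.39], [0.2, 2.65], [-2.68, 2.68]. Speed limits (rad/s): [2.57, 2.57, 3.01, 3.14, 3.14, 3.14].

### API

Orientations are given as a unit quaternion [x, y, z, w].
In Python, from rig import get_state, capture, hand_in gives the robot as it stands.
- The arm moves only by the shell command python3 -m pendant 'ROWS' [OPENING] [FORCE]. ROWS is a JSON object whose key "increments" holds a list of rows, 1 to 10 of them, each of 6 numbers: dx, dy, dz in mm, then a rotation vector rx, ry, rz in rad; each row shifts and turns the commanded pose from where the row before left it, along the tool's axes as they then stand; what a row does not reach is not made up. A row lasts 1/10 s, in which the tool goes at most 50 mm and 0.15 rad, less where a joint would pass 70% of its speed; a pose out of reach is approached as far as the arm can. OPENING is the finger opening in mm, set as the command begins (- or left out keeps the last). The fingers move at their own pace and stop on an object; FORCE is the grip in N (left out, the last holds). Time passes only in rows, so rows that do not move let the fingers close. It prints the time, the measured TCP pose, the force, the opening and the grip force at its end. Input that does not fit is refused with a message, and nothing moves.
- get_state(): the state, without advancing time (a new reading comes with each control period).
- capture(name): name is "scene" or "side" or "wrist"; returns a dict with "image" (400x640x3 uint8, red, green, blue), "z_map" (400x640 float32, mm along the optical axis (not along the pixel's ray), 0 where there is no reading), "vertical_fov" (degrees; the focal length in pixels is half the picture's height over the tangent of half this angle, whatever the lens; pixels are square), "cx", "cy" (the principal point, pixels), "world_from_camera" (4x4, takes a point from camera to world coordinates); the wrist camera has in their place "hand_eye" (4x4, takes a point from camera to tool coordinates, whose origin is the TCP and whose axes are the flange's). Camera axes: x right, y up, looking along -z (the intrinsics and any distortion apply to the point x, -y, -z); pixel columns grow to the right and rows downward; lengths in mm; the calibration is good to about 2 mm. A picture is of the moment at which its call begins: read the wrist's pose just before it.
- hand_in(): hands the job in; it is judged then, once.
The state is a dict: "clock": time; "joint_pos": joint angles; "joint_vel": joint speeds; "tau": joint torques, N m; "eef_pos": TCP position; "eef_rot": TCP orientation; "force": force on the tool from outside, world axes, zero at the start; "torque": the same for the moment, N m; "opening": finger opening in mm; "grip_force": force on a finger pad.
Only numpy, scipy, OpenCV 4.12 (cv2) and the standard library are available. Lean on these libraries where they do the work, as an engineer would, in place of code of your own. Each camera call takes 0.05 s, during which the arm holds its last target. There are 200 camera calls.

## Working session

There is one attempt and no reset: what is moved stays moved. The work goes in short steps, Python scripts to look and compute and a shell command to move; the robot and the scene stay as the last step left them, time stands still between calls to the robot, and variables do not carry over. Pictures are saved under pics/ and viewed, at most 10 in all, crops included, and the job is handed in when it is done.

```bash
ls; mkdir -p pics
cat > h.py <<'E'
import numpy as np, cv2
from rig import get_state, capture
from scipy.spatial.transform import Rotation as R
def cap(n):
    s=get_state(); c=capture(n)
    if n=="wrist":
        T=np.eye(4); T[:3,:3]=R.from_quat(s["eef_rot"]).as_matrix(); T[:3,3]=s["eef_pos"]
        c["world_from_camera"]=T@np.array(c["hand_eye"])
    c["f"]=200/np.tan(np.radians(c["vertical_fov"])/2)
    return c
def pts(c):
    z=c["z_map"]; v,u=np.mgrid[0:400,0:640]
    P=np.stack([(u-c["cx"])/c["f"]*z,-(v-c["cy"])/c["f"]*z,-z,np.ones_like(z)],-1)
    W=P@np.array(c["world_from_camera"]).T
    W=W[...,:3]; W[z==0]=np.nan
    return W
def ray(c,u,v,h):
    M=np.array(c["world_from_camera"]); d=M[:3,:3]@np.array([(u-c["cx"])/c["f"],-(v-c["cy"])/c["f"],-1]); o=M[:3,3]
    return o+d*(h-o[2])/d[2]
def save(c,n): cv2.imwrite("pics/"+n,c["image"][...,::-1])
E
python3 - <<'E'
from h import *
for n in("scene","side","wrist"):
    c=cap(n); save(c,n+"0.png"); print(n,{k:v for k,v in c.items() if k not in("image","z_map")})
print(get_state())
E
```

```text
pics
scene {'vertical_fov': 48.150033621771925, 'cx': 324.20382765235865, 'cy': 207.16770423308148, 'world_from_camera': array([[ 8.85281429e-01,  3.47359521e-01, -3.09221855e-01,
         2.37800069e+02],
       [-4.64977055e-01,  6.48896111e-01, -6.02270849e-01,
        -5.82800693e+02],
       [-8.55165407e-03,  6.76960265e-01,  7.35969883e-01,
         8.07345261e+02],
       [ 0.00000000e+00,  0.00000000e+00,  0.00000000e+00,
         1.00000000e+00]]), 'f': np.float64(447.6291463957139)}
side {'vertical_fov': 52.80490911582875, 'cx': 308.3090178326894, 'cy': 197.55902737883673, 'world_from_camera': array([[ 8.48777914e-01,  3.26042446e-01, -4.16259985e-01,
         9.70985944e+01],
       [-5.28278665e-01,  5.56131483e-01, -6.41591322e-01,
        -6.27293333e+02],
       [ 2.23092791e-02,  7.64469814e-01,  6.44273389e-01,
         7.33773088e+02],
       [ 0.00000000e+00,  0.00000000e+00,  0.00000000e+00,
         1.00000000e+00]]), 'f': np.float64(402.8540527449734)}
wrist {'vertical_fov': 58.69730156696915, 'cx': 313.8343969971523, 'cy': 201.1356048974224, 'hand_eye': array(
[... 725 characters left out ...]
03317894)}
{'clock': 0.15, 'joint_pos': array([ 9.78882088e-01,  2.21013985e-01,  1.52735370e+00,  2.04610656e-05,
        1.39469829e+00, -1.26098257e-01]), 'joint_vel': array([ 0.00016315, -0.00343143, -0.00471785, -0.00102876, -0.00050811,
        0.00051255]), 'tau': array([ 2.75234372e-03, -4.97491157e+01, -3.89902425e+01, -2.83639456e-04,
        7.31842345e-03, -8.93186325e-05]), 'eef_pos': array([280.45602459, 558.02416739, 230.46689139]), 'eef_rot': array([ 2.30809657e-01,  9.72998643e-01, -6.86157067e-04, -2.68250066e-04]), 'force': array([ 1.80694342, -0.42202021,  0.1596332 ]), 'torque': array([0.03831283, 0.03760458, 0.02013113]), 'grip_force': 0.0, 'opening': 85.71615048008172}
```

View pics/scene0.png

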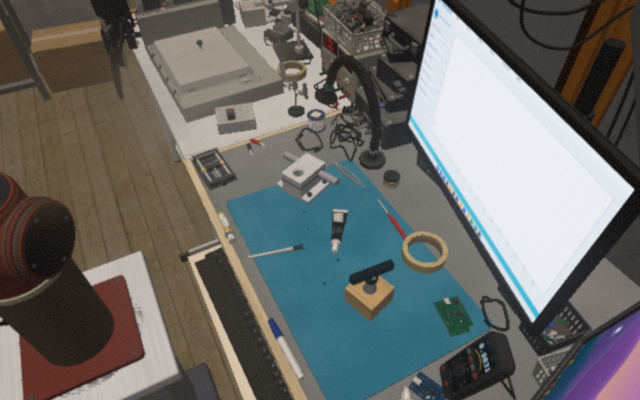

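View pics/side0.png

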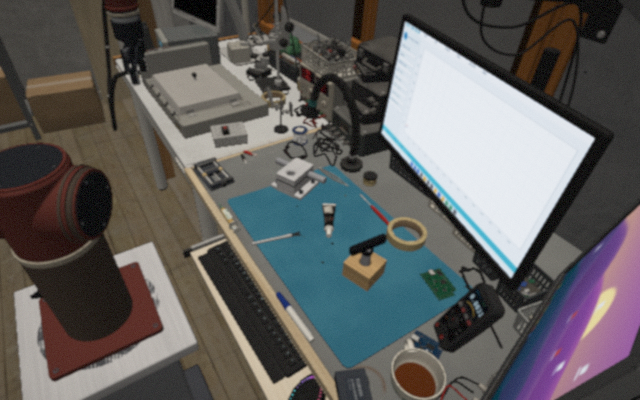

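Scene: key bar near (371,272) above the stand (370,295), and the clamp block at (303,172) with a lamp at (372,150) behind it. Side: bar (367,245), block (294,176). Next I'll measure coarse positions from depth and from two-view rays.

Run:
```python
from h import *
D={}
for n,bar,blk in(("scene",(345,395,255,290),(275,345,145,205)),("side",(345,388,230,258),(270,325,150,200))):
    c=cap(n);W=pts(c);im=c["image"].astype(int);D[n]=c
    def box(b):
        m=np.zeros((400,640),bool);m[b[2]:b[3],b[0]:b[1]]=1;return m
    m=box(bar)&(im.max(2)<75)&(W[...,2]>75)
    v,u=np.where(m);P=W[m];print(n,"bar px",u.mean(),v.mean(),len(u),"xyz",np.median(P,0),P[:,2].min(),P[:,2].max(), P.min(0),P.max(0))
    q=P[:,:2]-P[:,:2].mean(0);e=np.linalg.svd(q,full_matrices=0)[2][0];print(" angle",np.degrees(np.arctan2(e[1],e[0])))
    m=box(blk)&(abs(W[...,2]-60)<8)
    P=W[m];v,u=np.where(m);print(" blk",u.mean(),v.mean(),len(P),np.median(P,0)); r=cv2.minAreaRect(P[:,:2].astype(np.float32));print(r)
    st=(abs(W[...,2]-45)<5)&box((335,405,245,325));P=W[st];print(" stand",len(P),cv2.minAreaRect(P[:,:2].astype(np.float32)))
```

```text
scene bar px 371.4250936329588 272.94756554307116 534 xyz [ 532.7784874  -198.66443665  107.36599589] 75.1926304193546 112.2957573721394 [ 490.8537639  -208.81931435   75.19263042] [ 581.16693323 -184.92137468  112.29575737]
 angle 176.12838939222308
 blk 303.63598326359835 168.67364016736403 717 [568.60244873 169.22693781  59.12845668]
((563.63232421875, 180.97201538085938), (99.68180084228516, 88.87184143066406), 22.678476333618164)
 stand 767 ((537.03125, -194.12063598632812), (72.77591705322266, 70.70254516601562), 17.56242561340332)
side bar px 367.7031630170316 245.16058394160584 411 xyz [ 531.66213664 -198.14635978  105.75516865] 76.14784852427533 112.05796443903864 [ 489.8274623  -207.13787195   76.14784852] [ 579.17545095 -183.76845591  112.05796444]
 angle 175.5556960505141
 blk 294.7710843373494 169.73293172690762 498 [565.36196555 169.14666236  58.92417548]
((567.653076171875, 171.65786743164062), (100.21670532226562, 65.26558685302734), 23.130802154541016)
 stand 588 ((535.4667358398438, -192.9521484375), (73.45569610595703, 71.04130554199219), 17.70393943786621)
```

```bash
python3 - <<'E'
from h import *
for n in("scene","side"):
    W=pts(cap(n)); m=(W[...,2]>70)&(W[...,0]>350)&(W[...,0]<760)&(W[...,1]>-300)&(W[...,1]<450)
    P=W[m]; H={}
    for p in P:
        k=(int(p[0]//50*50),int(p[1]//50*50)); a=H.setdefault(k,[0,0,999]); a[0]+=1;a[1]=max(a[1],int(p[2]));a[2]=min(a[2],int(p[2]))
    print(n,{k:v for k,v in sorted(H.items()) if v[0]>8})
E
python3 -m pendant '{"increments": [[-41,-22,0,0,0,0],[-41,-22,0,0,0,0],[-41,-22,0,0,0,0],[-41,-22,0,0,0,0],[-41,-22,0,0,0,0]]}'
```

```text
scene {(450, -200): [66, 111, 88], (500, -250): [147, 111, 75], (500, -200): [205, 112, 76], (550, -250): [92, 111, 89], (550, -200): [74, 111, 105], (650, 300): [61, 136, 117], (650, 350): [59, 138, 92], (650, 400): [93, 137, 78], (700, -300): [39, 102, 80], (700, 100): [10, 191, 139], (700, 150): [327, 265, 140], (700, 200): [200, 277, 248], (700, 250): [168, 275, 205], (700, 300): [457, 241, 110], (700, 350): [10, 136, 130], (750, -300): [592, 277, 76], (750, 100): [118, 198, 72], (750, 150): [170, 253, 70]}
side {(450, -200): [63, 110, 90], (500, -250): [79, 108, 70], (500, -200): [201, 112, 70], (550, -250): [62, 109, 89], (550, -200): [54, 112, 105], (650, 300): [47, 136, 115], (650, 350): [42, 138, 96], (650, 400): [75, 138, 79], (700, -300): [54, 101, 79], (700, 100): [10, 184, 142], (700, 150): [268, 264, 137], (700, 200): [139, 275, 246], (700, 250): [134, 275, 211], (700, 300): [340, 242, 110], (750, -300): [635, 291, 77], (750, -250): [24, 103, 80], (750, 100): [85, 192, 79], (750, 150): [119, 250, 70]}
clock: 0.85
eef_pos: [415.2, 366.5, 231.5]
eef_rot: [0.231, 0.973, 0.0, 0.0]
force: [0.7, 0.2, 0.7]
opening: 85.6
grip_force: 0.0
```

```bash
python3 -m pendant '{"increments": [[-41,-22,0,0,0,0],[-41,-22,0,0,0,0],[-41,-22,0,0,0,0],[-30,-16,0,0,0,0],[0,0,0,0,0,0],[0,0,0,0,0,0]]}'
python3 - <<'E'
from h import *
c=cap("wrist"); save(c,"w1.png"); print(get_state()["eef_pos"])
E
```

```text
clock: 1.45
eef_pos: [514.5, 225.5, 231.2]
eef_rot: [0.232, 0.973, 0.0, -0.0]
force: [-0.3, 0.5, -1.0]
opening: 85.2
grip_force: 0.0
[514.05488832 226.34975312 231.21825448]
```

View pics/w1.png

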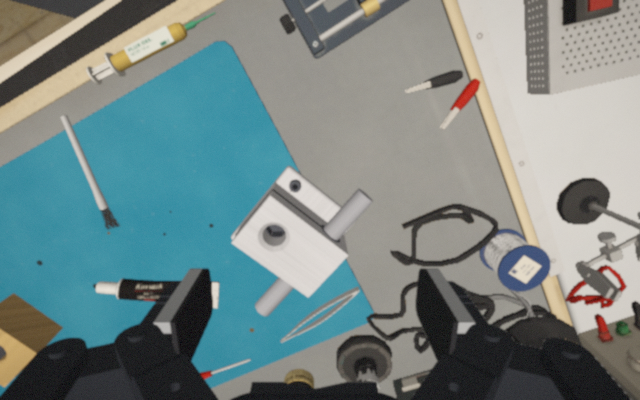

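Bore at (275,236), toward the left end of the block; rod at right. I'll measure it here, then from a second place.

```bash
cat >> h.py <<'E'
def bore(c,u0,v0,r=45):
    W=pts(c); g=cv2.cvtColor(c["image"],cv2.COLOR_RGB2GRAY)
    top=(abs(W[...,2]-59)<6)&(g>150)
    top=cv2.morphologyEx(top.astype(np.uint8),cv2.MORPH_OPEN,np.ones((3,3)))
    cs,h=cv2.findContours(top,cv2.RETR_CCOMP,cv2.CHAIN_APPROX_NONE)
    best=None
    for k,q in enumerate(cs):
        if h[0][k][3]>=0 and len(q)>15:
            e=cv2.fitEllipse(q)
            if np.hypot(e[0][0]-u0,e[0][1]-v0)<r and (best is None or e[1][0]>best[1][0]): best=e
    big=max(cs,key=cv2.contourArea)
    P=np.array([ray(c,u,v,60) for u,v in cv2.approxPolyDP(big,4,True)[:,0]])
    full=np.array([ray(c,u,v,60)[:2] for u,v in big[:,0]],np.float32)
    return best,cv2.minAreaRect(full),P,np.nanmedian(W[top>0],0)
E
python3 - <<'E'
from h import *
c=cap("wrist"); e,r,P,m=bore(c,275,236); print(e,r,P.round(0).tolist(),m)
if e: print(ray(c,*e[0],60)); 
im=cv2.resize(c["image"][190:310,220:380],None,fx=4,fy=4,interpolation=cv2.INTER_CUBIC); cv2.imwrite("pics/w1c.png",im[...,::-1])
E
python3 -m pendant '{"increments": [[30,-10,20,0,0,0],[20,-10,20,0,0,0],[0,0,0,0,0,0],[0,0,0,0,0,0]]}'
```

```text
((272.9754333496094, 235.15428161621094), (22.029434204101562, 24.074371337890625), 95.17700958251953) ((567.377685546875, 173.04083251953125), (97.04085540771484, 63.29814529418945), 23.856151580810547) [[512.0, 181.0, 60.0], [537.0, 126.0, 60.0], [621.0, 162.0, 60.0], [622.0, 168.0, 60.0], [597.0, 221.0, 60.0]] [568.10233379 175.08809243  60.43621858]
[547.47675234 166.40429651  60.        ]
clock: 1.95
eef_pos: [460.0, 231.8, 191.4]
eef_rot: [0.23, 0.973, 0.0, 0.0]
force: [-0.5, 0.3, -0.4]
opening: 85.6
grip_force: 0.0
```

View pics/w1c.png

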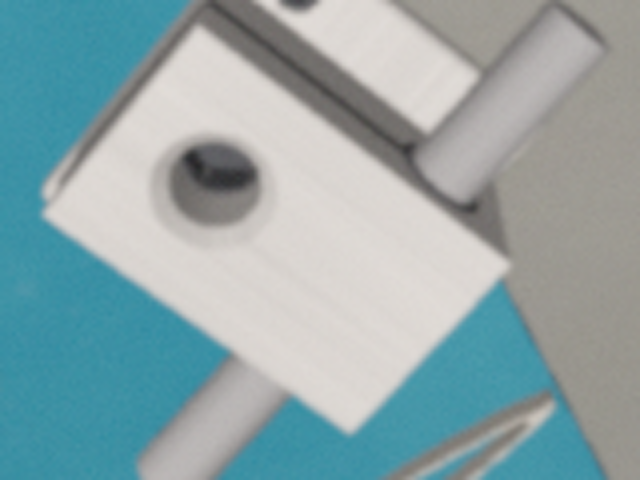

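```bash
python3 - <<'E'
from h import *
c=cap("wrist"); W=pts(c); M=np.array(c["world_from_camera"]); 
p=np.linalg.inv(M)@np.array([548.5,165.5,60,1]); u=c["cx"]-c["f"]*p[0]/p[2]; v=c["cy"]+c["f"]*p[1]/p[2]; print(u,v)
e,r,P,m=bore(c,u,v); print(e,r,m, ray(c,*e[0],60) if e else 0)
E
python3 -m pendant '{"increments": [[-36,-23,15,0,0,0],[-36,-23,15,0,0,0],[-36,-23,15,0,0,0],[-36,-23,15,0,0,0]]}'
python3 -m pendant '{"increments": [[0,0,0,0,0,0.15],[0,0,0,0,0,0.15],[0,0,0,0,0,0.15],[0,0,0,0,0,0.15],[0,0,0,0,0,0.15],[0,0,0,0,0,0.15],[0,0,0,0,0,0.15],[0,0,0,0,0,0.05],[0,0,0,0,0,0],[0,0,0,0,0,0]]}'
python3 - <<'E'
from h import *
c=cap("wrist"); M=np.array(c["world_from_camera"]); 
p=np.linalg.inv(M)@np.array([548.5,165.5,60,1]); u=c["cx"]-c["f"]*p[0]/p[2]; v=c["cy"]+c["f"]*p[1]/p[2]; print(u,v,M[:3,3])
e,r,P,m=bore(c,u,v); print(e,r,m, ray(c,*e[0],60) if e else 0)
np.savez("b.npz",**{k:c[k] for k in("image","z_map","cx","cy","f","world_from_camera")})
x,y=int(u),int(v); y0=max(y-40,0)
im=cv2.resize(c["image"][y0:y+40,x-40:x+40],None,fx=7,fy=7,interpolation=cv2.INTER_CUBIC); im=np.clip(im*1.6,0,255).astype(np.uint8); cv2.imwrite("pics/b.png",im[...,::-1]); print(x-40,y0)
E
```

```text
291.10958975819847 306.0766158202876
((291.3868103027344, 304.1368713378906), (22.224016189575195, 25.68433952331543), 95.78459930419922) ((567.4632568359375, 173.04714965820312), (96.99885559082031, 63.215553283691406), 23.854530334472656) [567.88436076 174.98682422  60.35248118] [546.81386318 166.66484217  60.        ]
clock: 2.4
eef_pos: [550.8, 82.5, 132.5]
eef_rot: [0.23, 0.973, 0.0, 0.002]
force: [0.3, 0.6, -0.5]
opening: 85.6
grip_force: 0.0
clock: 3.4
eef_pos: [549.2, 83.8, 132.2]
eef_rot: [0.705, 0.709, 0.001, 0.001]
force: [-0.2, 0.8, 0.7]
opening: 85.4
grip_force: 0.0
313.5763846969215 83.04424137686532 [548.52985091 164.99735644 275.3004857 ]
((314.7336730957031, 83.29812622070312), (40.06267166137695, 42.36751937866211), 0.1459546536207199) ((567.5623168945312, 173.06178283691406), (96.22068786621094, 62.15756607055664), 23.791080474853516) [569.76831248 175.83877811  60.48110581] [549.16591763 165.36631581  60.        ]
273 43
```

View pics/b.png

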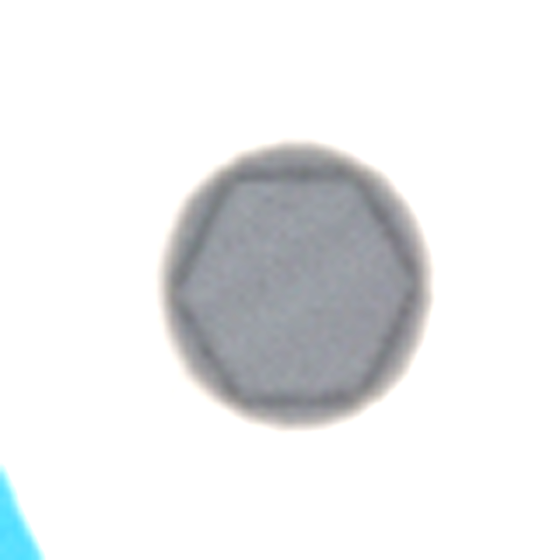

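Straight down the bore (mouth centre at pixel (315,83)) the socket's hex is visible. Its corners point about 1.8° from world x (mod 60), so the bar should stand at −28°/152°. The bore is at (549.1, 165.2) by ellipse and by rectangle. Now the stand.

```bash
python3 -m pendant '{"increments": [[-30,0,-28,0,0,0],[-40,-2,-25,0,0,0],[-40,-2,-25,0,0,0],[-40,-2,-20,0,0,0],[-40,-2,0,0,0,0],[-40,-2,0,0,0,0],[-40,-2,0,0,0,0]]}'
python3 -m pendant '{"increments": [[0,0,0,0,0,-0.15],[0,0,0,0,0,-0.15],[0,0,0,0,0,-0.15],[0,0,0,0,0,-0.15],[0,0,0,0,0,-0.15],[0,0,0,0,0,-0.15],[0,0,0,0,0,-0.15],[0,0,0,0,0,-0.15],[0,0,0,0,0,-0.15],[0,0,0,0,0,-0.15]]}'
python3 -m pendant '{"increments": [[0,0,0,0,0,0],[0,0,0,0,0,0]]}' >/dev/null
cat >> h.py <<'E'
def bar(c,box=None):
    W=pts(c); g=c["image"].max(2)
    m=((g<90)&(abs(W[...,2]-107)<7)).astype(np.uint8)
    if box is not None: k=np.zeros_like(m);k[box[2]:box[3],box[0]:box[1]]=1;m*=k
    m=cv2.morphologyEx(m,cv2.MORPH_OPEN,np.ones((3,3)))
    cs,_=cv2.findContours(m,cv2.RETR_EXTERNAL,cv2.CHAIN_APPROX_NONE); q=max(cs,key=cv2.contourArea)
    k=np.zeros_like(m);cv2.drawContours(k,[q],-1,1,-1); h=np.nanpercentile(W[...,2][k>0],[10,50,90])
    F=np.array([ray(c,u,v,110)[:2] for u,v in q[:,0]],np.float32)
    return cv2.minAreaRect(F),h,q[:,0].mean(0)
E
python3 - <<'E'
from h import *
s=get_state();print(s["eef_pos"],R.from_quat(s["eef_rot"]).as_matrix()[:,0],s["joint_pos"])
c=cap("wrist"); save(c,"k.png"); print(bar(c))
W=pts(c); m=(abs(W[...,2]-45)<4); print(cv2.minAreaRect(W[m][:,:2].astype(np.float32)))
E
```

```text
clock: 4.15
eef_pos: [537.5, -188.1, 230.1]
eef_rot: [0.705, 0.709, 0.0, 0.001]
force: [1.3, -0.3, -0.0]
opening: 85.4
grip_force: 0.0
clock: 5.15
eef_pos: [537.6, -186.4, 229.6]
eef_rot: [0.029, 1.0, -0.0, 0.0]
force: [-0.0, 0.5, 0.6]
opening: 85.2
grip_force: 0.0
[ 537.54651955 -186.3439706   229.50153127] [-9.97605293e-01  6.91633981e-02 -3.21881865e-04] [-4.72288706e-01  8.81605042e-02  1.67795293e+00 -3.35344882e-06
  1.37512789e+00 -1.97386570e+00]
(((534.26513671875, -192.08778381347656), (15.395334243774414, 88.75752258300781), 86.11968994140625), array([108.20323723, 109.98481676, 111.06081234]), array([305.32411067, 186.15810277]))
((667.44384765625, -166.19723510742188), (689.0922241210938, 358.9891052246094), 74.77667236328125)
```

View pics/k.png

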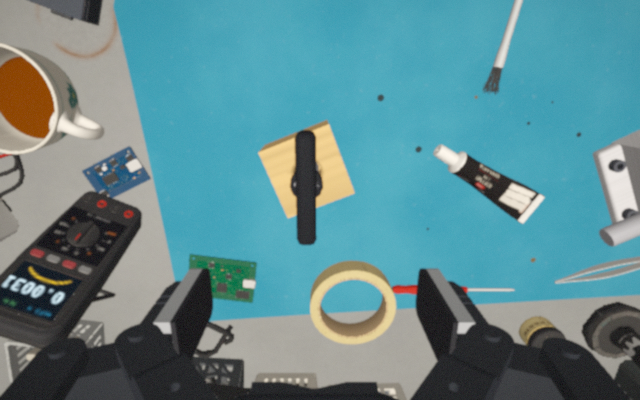

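The bar shows at (305,186), with the stand behind it and the tool x axis already along the bar (176°). I'll step in and remeasure from a second place.

```bash
python3 -m pendant '{"increments": [[2,-3,20,0,0,0],[1,-3,20,0,0,0],[0,0,0,0,0,0],[0,0,0,0,0,0]]}'
python3 - <<'E'
from h import *
s=get_state();print(s["eef_pos"])
c=cap("wrist"); b=bar(c);print(b)
def rel(p,s):print((R.from_quat(s["eef_rot"]).as_matrix().T@(np.array(p)-s["eef_pos"])).round(1))
rel([*b[0][0],99],s)
E
```

```text
clock: 5.8
eef_pos: [533.9, -192.0, 189.4]
eef_rot: [0.034, 0.999, 0.0, -0.0]
force: [0.3, -0.4, 0.6]
opening: 85.4
grip_force: 0.0
[ 533.85691294 -191.9753834   189.36385508]
(((533.9537353515625, -191.95767211914062), (15.340303421020508, 90.08306121826172), 86.17355346679688), array([108.211881  , 109.9426902 , 111.01753237]), array([312.996633  , 206.94949495]))
[-0.2 -0.  90.4]
```

```bash
python3 -m pendant '{"increments": [[0,0,30,0,0,0],[0,0,30,0,0,0],[0,0,25,0,0,0],[0,0,14,0,0,0],[0,0,0,0,0,0],[0,0,0,0,0,0]]}' 60
python3 -m pendant '{"increments": [[0,0,0,0,0,0],[0,0,0,0,0,0],[0,0,0,0,0,0],[0,0,0,0,0,0],[0,0,0,0,0,0],[0,0,0,0,0,0]]}' 0 60
```

```text
clock: 6.45
eef_pos: [534.9, -192.5, 91.7]
eef_rot: [0.033, 0.999, -0.0, 0.001]
force: [-0.1, -0.6, 0.4]
opening: 60.2
grip_force: 0.0
clock: 7.05
eef_pos: [534.9, -192.6, 91.6]
eef_rot: [0.033, 0.999, -0.001, 0.001]
force: [0.5, 0.2, 6.2]
opening: 14.7
grip_force: 60.2
```

```bash
python3 -m pendant '{"increments": [[0,0,-10,0,0,0],[0,0,-20,0,0,0],[0,0,-25,0,0,0],[0,0,-30,0,0,0],[0,0,-15,0,0,0],[0,0,0,0,0,0],[0,0,0,0,0,0]]}'
python3 - <<'E'
from h import *
s=get_state();p=s["eef_pos"];M=R.from_quat(s["eef_rot"]).as_matrix();print(p,s["force"],np.degrees(np.arctan2(M[1,0],M[0,0])),M[:,2])
c=cap("wrist");save(c,"g.png")
for n in("scene","side"):
    c=cap(n);W=pts(c);g=c["image"].max(2);m=(np.hypot(W[...,0]-p[0],W[...,1]-p[1])<18)&(W[...,2]<190)&(W[...,2]>60)
    v,u=np.where(m);print(n,m.sum(),W[m][:,2].min() if m.any() else 0)
    for z in range(90,186,8):
        k=m&(abs(W[...,2]-z)<4)
        if k.sum()>3: print(z,k.sum(),np.nanmean(W[k],0).round(1),g[k].mean().round())
save(c,"g_side.png")
E
```

```text
clock: 7.75
eef_pos: [533.4, -191.8, 189.2]
eef_rot: [0.033, 0.999, 0.0, -0.001]
force: [0.0, -0.5, -4.8]
opening: 14.5
grip_force: 59.1
[ 533.40234926 -191.75619937  189.23907592] [ 3.86911015e-03 -5.33136458e-01 -4.78439880e+00] 176.22937329169034 [-1.19811815e-03  6.54498947e-04 -9.99999068e-01]
scene 292 103.94062343906933
106 17 [ 530.  -198.1  108. ] 115.0
114 27 [ 531.2 -198.7  114.4] 86.0
122 28 [ 531.  -198.1  121.8] 84.0
130 34 [ 530.6 -197.6  129.7] 82.0
138 29 [ 531.  -197.9  138. ] 83.0
146 33 [ 531.1 -198.2  145.9] 82.0
154 32 [ 530.9 -198.3  154.1] 81.0
162 28 [ 530.6 -197.5  161.9] 79.0
170 15 [ 530.1 -201.5  169.9] 70.0
178 31 [ 529.7 -202.2  178. ] 47.0
side 284 102.82650151423013
106 17 [ 529.6 -196.1  106.6] 96.0
114 24 [ 528.6 -196.2  113.5] 85.0
122 26 [ 529.  -196.5  121. ] 83.0
130 31 [ 529.1 -196.6  129.6] 83.0
138 27 [ 529.6 -195.7  137.8] 85.0
146 30 [ 528.5 -196.6  145.7] 82.0
154 30 [ 528.6 -196.2  154.1] 83.0
162 29 [ 529.  -196.7  161.7] 80.0
170 20 [ 527.1 -197.8  170.5] 53.0
178 29 [ 527.  -200.8  178.5] 25.0
```

Run:
```python
import cv2,numpy as np
a=cv2.imread("pics/g.png");b=cv2.imread("pics/g_side.png")[150:300,290:450]
b=cv2.resize(b,(480,450));a=cv2.resize(a,(320,200)); o=np.zeros((450,800,3),np.uint8);o[:,:480]=b;o[:200,480:]=a;cv2.imwrite("pics/gg.png",o)
```

```text
(no output)
```

View pics/gg.png

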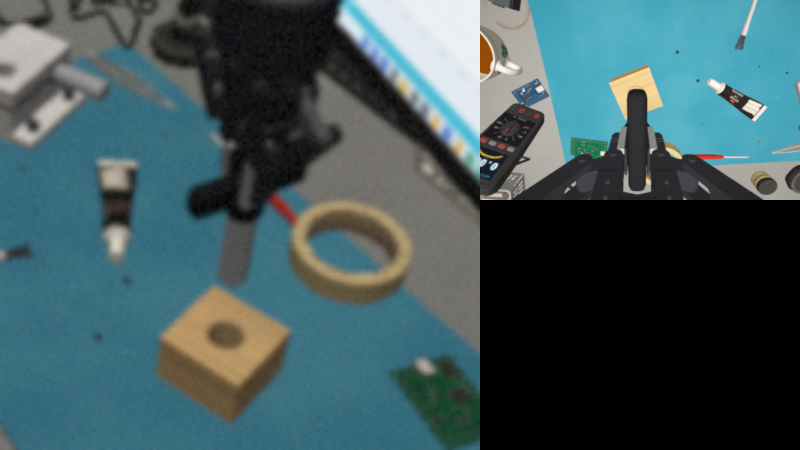

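The key is held upright, the stand is empty and nothing else has moved. Tip is about 83.6 mm below the TCP. Carrying it over the bore.

```bash
python3 -m pendant '{"increments": [[1,20,0,0,0,0],[1,40,0,0,0,0],[1,40,0,0,0,0],[1,40,0,0,0,0],[1,40,0,0,0,0],[1,40,0,0,0,0],[1,40,0,0,0,0],[1,40,0,0,0,0],[0,37,0,0,0,0],[0,20,0,0,0,0]]}'
python3 -m pendant '{"increments": [[0,0,0,0,0,0.14],[0,0,0,0,0,0.14],[0,0,0,0,0,0.14],[0,0,0,0,0,0],[0,0,0,0,0,0]]}'
cat > rel.py <<'E'
from h import *
import sys
s=get_state();p=s["eef_pos"];M=R.from_quat(s["eef_rot"]).as_matrix()
print(p.round(2),"yaw",np.degrees(np.arctan2(M[1,0],M[0,0])).round(2),"tz",M[:,2].round(4),"rel bore",(M.T@(np.array([549.1,165.1,p[2]])-p)).round(2),"F",s["force"].round(1),"T",s["torque"].round(2),"tip",(p[2]-83.6).round(1))
E
python3 rel.py
```

```text
clock: 8.9
eef_pos: [548.4, 167.6, 188.7]
eef_rot: [0.032, 0.999, 0.0, -0.001]
force: [-0.5, -0.4, -3.2]
opening: 14.5
grip_force: 59.3
clock: 9.4
eef_pos: [548.9, 164.6, 189.2]
eef_rot: [0.239, 0.971, -0.0, -0.001]
force: [0.2, -0.2, -3.5]
opening: 14.9
grip_force: 59.3
[548.92 164.58 189.2 ] yaw 152.38 tz [-1.8e-03 -3.0e-04 -1.0e+00] rel bore [ 0.09  0.54 -0.  ] F [ 0.2 -0.2 -3.5] T [0.01 0.   0.  ] tip 105.6
```

```bash
python3 -m pendant '{"increments": [[0,0.5,15,0,0,0],[0,0,15,0,0,0],[0,0,9,0,0,0],[0,0,0,0,0,0],[0,0,0,0,0,0]]}'; python3 rel.py; python3 -m pendant '{"increments": [[0,0,3,0,0,0],[0,0,2,0,0,0],[0,0,2,0,0,0],[0,0,0,0,0,0]]}'; python3 rel.py
```

```text
clock: 9.9
eef_pos: [549.4, 165.1, 150.7]
eef_rot: [0.24, 0.971, -0.0, -0.001]
force: [0.8, -0.1, -4.2]
opening: 14.5
grip_force: 59.2
[549.41 165.05 150.67] yaw 152.18 tz [-1.1e-03 -2.0e-04 -1.0e+00] rel bore [ 0.29 -0.1   0.  ] F [ 0.8 -0.1 -4.2] T [-0.01  0.01  0.02] tip 67.1
clock: 10.3
eef_pos: [549.6, 165.1, 144.2]
eef_rot: [0.24, 0.971, -0.0, -0.0]
force: [0.6, 0.6, -3.7]
opening: 14.4
grip_force: 59.3
[549.59 165.13 144.15] yaw 152.17 tz [-2.e-04 -0.e+00 -1.e+00] rel bore [ 0.41 -0.25  0.  ] F [ 0.6  0.6 -3.7] T [-0.01  0.    0.05] tip 60.6
```

```bash
python3 -m pendant '{"increments": [[0,0,2,0,0,0],[0,0,2,0,0,0],[0,0,0,0,0,0]]}'; python3 rel.py
```

```text
clock: 10.6
eef_pos: [549.9, 165.2, 140.6]
eef_rot: [0.241, 0.971, 0.0, 0.0]
force: [-0.5, -0.1, 0.1]
opening: 14.2
grip_force: 59.9
[549.94 165.15 140.65] yaw 152.17 tz [ 6.e-04  0.e+00 -1.e+00] rel bore [ 0.72 -0.44 -0.  ] F [-0.5 -0.1  0.1] T [-0.02  0.11 -0.03] tip 57.0
```

```bash
python3 -m pendant '{"increments": [[0.7,-0.4,0,0,0,0],[0,0,1,0,0,0],[0,0,1,0,0,0],[0,0,0,0,0,0]]}'; python3 rel.py
```

```text
clock: 11.0
eef_pos: [548.5, 165.0, 137.7]
eef_rot: [0.241, 0.971, -0.0, -0.0]
force: [0.6, -0.4, -4.0]
opening: 14.5
grip_force: 59.4
[548.45 165.04 137.68] yaw 152.17 tz [-1.1e-03 -2.0e-04 -1.0e+00] rel bore [-0.55  0.35 -0.  ] F [ 0.6 -0.4 -4. ] T [-0.03  0.01  0.03] tip 54.1
```

```bash
python3 -m pendant '{"increments": [[0,0,2,0,0,0],[0,0,2,0,0,0],[0,0,0,0,0,0]]}'; python3 rel.py
```

```text
clock: 11.3
eef_pos: [548.6, 165.1, 133.7]
eef_rot: [0.241, 0.971, -0.0, -0.0]
force: [-0.6, -0.3, -3.0]
opening: 14.7
grip_force: 59.4
[548.55 165.07 133.74] yaw 152.17 tz [-9.e-04 -1.e-04 -1.e+00] rel bore [-0.47  0.28 -0.  ] F [-0.6 -0.3 -3. ] T [ 0.06 -0.04  0.02] tip 50.1
```

Inside the bore freely. Continuing down toward the rim (tip 34).

```bash
python3 -m pendant '{"increments": [[0,0,3,0,0,0],[0,0,3,0,0,0],[0,0,3,0,0,0],[0,0,3,0,0,0],[0,0,0,0,0,0]]}'; python3 rel.py; python3 -m pendant '{"increments": [[0,0,1.5,0,0,0],[0,0,1,0,0,0],[0,0,0,0,0,0]]}'; python3 rel.py
```

```text
clock: 11.8
eef_pos: [548.5, 165.0, 121.6]
eef_rot: [0.241, 0.971, -0.0, -0.0]
force: [0.6, 0.3, -3.6]
opening: 14.6
grip_force: 59.4
[548.48 165.03 121.57] yaw 152.17 tz [-1.e-03 -2.e-04 -1.e+00] rel bore [-0.51  0.35 -0.  ] F [ 0.6  0.3 -3.6] T [0.05 0.01 0.02] tip 38.0
clock: 12.1
eef_pos: [548.9, 165.1, 119.7]
eef_rot: [0.241, 0.971, -0.0, -0.0]
force: [0.7, 0.9, -3.4]
opening: 14.6
grip_force: 59.4
[548.86 165.09 119.69] yaw 152.17 tz [-1.e-04 -0.e+00 -1.e+00] rel bore [-0.21  0.12 -0.  ] F [ 0.7  0.9 -3.4] T [-0.02  0.06  0.02] tip 36.1
```

```bash
python3 -m pendant '{"increments": [[0,0,1,0,0,0],[0,0,1,0,0,0],[0,0,1,0,0,0],[0,0,0,0,0,0]]}'; python3 rel.py; python3 -m pendant '{"increments": [[0,0,1,0,0,0],[0,0,1,0,0,0],[0,0,0,0,0,0]]}'; python3 rel.py
```

```text
clock: 12.5
eef_pos: [548.8, 165.1, 116.6]
eef_rot: [0.241, 0.971, -0.0, -0.0]
force: [-0.7, 0.9, -3.4]
opening: 14.6
grip_force: 59.3
[548.79 165.11 116.58] yaw 152.17 tz [-2.e-04 -0.e+00 -1.e+00] rel bore [-0.28  0.13 -0.  ] F [-0.7  0.9 -3.4] T [-0.02  0.09  0.04] tip 33.0
clock: 12.8
eef_pos: [548.8, 165.1, 114.6]
eef_rot: [0.241, 0.971, -0.0, -0.0]
force: [-0.2, 0.6, -4.0]
opening: 14.7
grip_force: 59.3
[548.8  165.08 114.57] yaw 152.17 tz [-2.e-04 -1.e-04 -1.e+00] rel bore [-0.25  0.16 -0.  ] F [-0.2  0.6 -4. ] T [0.07 0.07 0.02] tip 31.0
```

Past the rim with no force, so it is entering the socket.

```bash
python3 -m pendant '{"increments": [[0,0,2,0,0,0],[0,0,2,0,0,0],[0,0,2,0,0,0],[0,0,0,0,0,0]]}'; python3 rel.py; python3 -m pendant '{"increments": [[0,0,1,0,0,0],[0,0,1,0,0,0],[0,0,0.5,0,0,0],[0,0,0,0,0,0]]}'; python3 rel.py
```

```text
clock: 13.2
eef_pos: [548.7, 165.0, 108.3]
eef_rot: [0.241, 0.971, -0.0, -0.0]
force: [-0.3, 0.6, -3.7]
opening: 14.6
grip_force: 59.3
[548.75 164.98 108.33] yaw 152.17 tz [-4.e-04 -2.e-04 -1.e+00] rel bore [-0.25  0.27 -0.  ] F [-0.3  0.6 -3.7] T [ 0.04  0.08 -0.04] tip 24.7
clock: 13.6
eef_pos: [548.8, 165.1, 106.2]
eef_rot: [0.241, 0.971, -0.0, -0.0]
force: [-0.2, 0.1, -3.7]
opening: 14.9
grip_force: 59.3
[548.84 165.12 106.19] yaw 152.17 tz [-1.e-04  0.e+00 -1.e+00] rel bore [-0.24  0.1  -0.  ] F [-0.2  0.1 -3.7] T [ 0.07  0.1  -0.02] tip 22.6
```

```bash
python3 -m pendant '{"increments": [[0,0,0.5,0,0,0],[0,0,0.5,0,0,0],[0,0,0,0,0,0]]}'; python3 rel.py; python3 -m pendant '{"increments": [[0,0,0.5,0,0,0],[0,0,0,0,0,0],[0,0,0,0,0,0]]}'; python3 rel.py
```

```text
clock: 13.9
eef_pos: [549.0, 165.1, 105.6]
eef_rot: [0.241, 0.971, 0.0, 0.0]
force: [-1.6, -0.3, 0.6]
opening: 14.9
grip_force: 59.8
[549.   165.13 105.63] yaw 152.17 tz [ 2.e-04  0.e+00 -1.e+00] rel bore [-0.11  0.02  0.  ] F [-1.6 -0.3  0.6] T [0.05 0.37 0.04] tip 22.0
clock: 14.2
eef_pos: [549.2, 165.2, 105.5]
eef_rot: [0.241, 0.971, 0.0, 0.0]
force: [-3.8, -0.9, 5.8]
opening: 14.4
grip_force: 60.6
[549.17 165.15 105.55] yaw 152.17 tz [ 6.e-04  1.e-04 -1.e+00] rel bore [ 0.04 -0.08 -0.  ] F [-3.8 -0.9  5.8] T [-0.05  0.84 -0.05] tip 21.9
```

Home on the socket floor (tip 21.9 = 22). Turning clockwise while watching torque z.

```bash
python3 -m pendant '{"increments": [[0,0,-0.5,0,0,0],[0,0,0,0,0,0.05],[0,0,0,0,0,0.05],[0,0,0,0,0,0]]}' - 90; python3 rel.py; python3 -m pendant '{"increments": [[0,0,0,0,0,0.05],[0,0,0,0,0,0.05],[0,0,0,0,0,0]]}'; python3 rel.py
```

```text
clock: 14.6
eef_pos: [547.9, 165.7, 104.9]
eef_rot: [0.289, 0.957, 0.0, -0.001]
force: [-5.6, 3.8, 1.9]
opening: 14.2
grip_force: 93.8
[547.95 165.68 104.93] yaw 146.37 tz [-2.e-03  8.e-04 -1.e+00] rel bore [-1.28  0.16 -0.  ] F [-5.6  3.8  1.9] T [0.43 0.94 0.07] tip 21.3
clock: 14.9
eef_pos: [547.7, 166.0, 104.7]
eef_rot: [0.337, 0.942, 0.0, -0.001]
force: [-6.0, 5.1, 1.5]
opening: 14.0
grip_force: 94.8
[547.74 166.03 104.72] yaw 140.65 tz [-0.0023  0.0013 -1.    ] rel bore [-1.64  0.14 -0.  ] F [-6.   5.1  1.5] T [0.71 0.93 0.06] tip 21.1
```

```bash
python3 -m pendant '{"increments": [[0.8,0,-0.3,0,0,0],[0,0,0,0,0,0.05],[0,0,0,0,0,0.05],[0,0,0,0,0,0]]}'; python3 rel.py
cat > by.py <<'E'
from h import *
c=cap("wrist");W=pts(c);p=get_state()["eef_pos"]
m=(c["image"].max(2)<75)&(W[...,2]>100)&(W[...,2]<135)&(np.hypot(W[...,0]-p[0],W[...,1]-p[1])<60)
m[:, :270]=0;m[:,370:]=0;m[280:]=0
m=cv2.morphologyEx(m.astype(np.uint8),cv2.MORPH_OPEN,np.ones((3,3)))
v,u=np.where(m); rows=np.unique(v)
L=[(r,u[v==r].min(),u[v==r].max()) for r in rows]; print(L[::6])
r=np.array([(a,(b+d)/2) for a,b,d in L if d-b>8]); print("slope deg in image",np.degrees(np.arctan(np.polyfit(r[:,0],r[:,1],1)[0])), len(r))
save(c,"by.png")
E
python3 by.py
```

```text
clock: 15.3
eef_pos: [547.4, 166.5, 105.0]
eef_rot: [0.383, 0.924, 0.0, -0.001]
force: [-4.4, 4.5, 1.9]
opening: 14.0
grip_force: 94.1
[547.36 166.53 105.02] yaw 134.91 tz [-0.0018  0.0014 -1.    ] rel bore [-2.24  0.22 -0.01] F [-4.4  4.5  1.9] T [ 0.46  0.69 -0.01] tip 21.4
[(np.int64(195), np.int64(305), np.int64(323)), (np.int64(201), np.int64(298), np.int64(330)), (np.int64(207), np.int64(296), np.int64(332)), (np.int64(213), np.int64(295), np.int64(333)), (np.int64(219), np.int64(295), np.int64(333)), (np.int64(225), np.int64(295), np.int64(333)), (np.int64(231), np.int64(295), np.int64(333)), (np.int64(237), np.int64(295), np.int64(333)), (np.int64(243), np.int64(295), np.int64(333)), (np.int64(249), np.int64(295), np.int64(333)), (np.int64(255), np.int64(294), np.int64(334)), (np.int64(261), np.int64(294), np.int64(334)), (np.int64(267), np.int64(270), np.int64(358)), (np.int64(273), np.int64(270), np.int64(362)), (np.int64(279), np.int64(270), np.int64(363))]
slope deg in image 0.964542721935357 85
```

View pics/by.png

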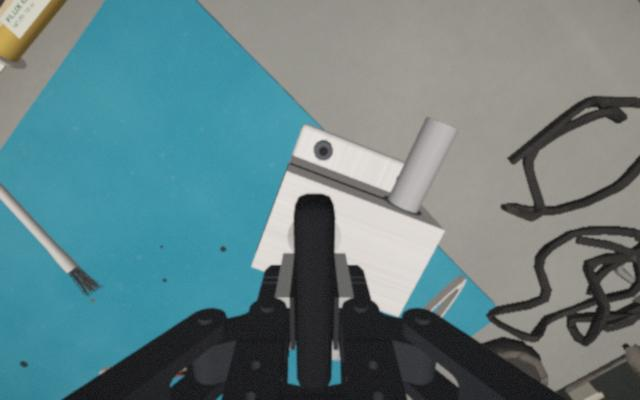

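```bash
python3 -m pendant '{"increments": [[0,0,-0.6,0,0,0],[0,0,0,0,0,0],[0,0,0,0,0,0]]}'; python3 rel.py;  python3 -m pendant '{"increments": [[-0.8,0,0,0,0,0],[0,0,0,0,0,0],[0,0,0,0,0,0]]}'; python3 rel.py
```

```text
clock: 15.65
eef_pos: [547.3, 166.4, 105.2]
eef_rot: [0.383, 0.924, 0.0, -0.001]
force: [-3.7, 4.9, -2.4]
opening: 13.8
grip_force: 93.4
[547.27 166.36 105.23] yaw 134.98 tz [-0.002   0.0011 -1.    ] rel bore [-2.18  0.4  -0.01] F [-3.7  4.9 -2.4] T [ 0.92  0.7  -0.11] tip 21.6
clock: 15.95
eef_pos: [547.5, 166.1, 105.2]
eef_rot: [0.383, 0.924, 0.0, -0.002]
force: [-6.2, 5.3, -1.5]
opening: 13.8
grip_force: 93.6
[547.48 166.14 105.22] yaw 134.98 tz [-0.0028  0.0017 -1.    ] rel bore [-1.88  0.42 -0.01] F [-6.2  5.3 -1.5] T [0.87 0.74 0.06] tip 21.6
```

```bash
python3 -m pendant '{"increments": [[1,0,0,0,0,0],[0.8,0,0,0,0,0],[0,0,0,0,0,0],[0,0,0,0,0,0]]}'; python3 rel.py
```

```text
clock: 16.35
eef_pos: [547.2, 166.5, 105.8]
eef_rot: [0.383, 0.924, -0.0, -0.0]
force: [-3.6, 3.0, -3.2]
opening: 14.1
grip_force: 93.4
[547.2  166.47 105.81] yaw 134.97 tz [-8.e-04  3.e-04 -1.e+00] rel bore [-2.31  0.38 -0.  ] F [-3.6  3.  -3.2] T [ 0.67  0.57 -0.05] tip 22.2
```

Side load from the key having shifted slightly in the grip. I'll release, let it settle, and regrip.

```bash
python3 -m pendant '{"increments": [[0,0,0,0,0,0],[0,0,0,0,0,0],[0,0,0,0,0,0]]}' 40; python3 rel.py; python3 by.py; python3 -m pendant '{"increments": [[-1,0,0,0,0,0],[0,0,0,0,0,0],[0,0,0,0,0,0],[0,0,0,0,0,0],[0,0,0,0,0,0]]}' 0 80; python3 rel.py
```

```text
clock: 16.65
eef_pos: [548.7, 165.9, 107.1]
eef_rot: [0.383, 0.924, 0.0, 0.001]
force: [-0.2, 0.3, 0.3]
opening: 40.0
grip_force: 0.0
[548.73 165.91 107.09] yaw 134.96 tz [ 2.4e-03 -3.0e-04 -1.0e+00] rel bore [-0.83 -0.31  0.  ] F [-0.2  0.3  0.3] T [0.05 0.06 0.04] tip 23.5
[(np.int64(175), np.int64(313), np.int64(317)), (np.int64(181), np.int64(296), np.int64(326)), (np.int64(187), np.int64(293), np.int64(328)), (np.int64(193), np.int64(292), np.int64(329)), (np.int64(199), np.int64(292), np.int64(330)), (np.int64(205), np.int64(292), np.int64(330)), (np.int64(211), np.int64(292), np.int64(330)), (np.int64(217), np.int64(293), np.int64(330)), (np.int64(223), np.int64(293), np.int64(330)), (np.int64(229), np.int64(293), np.int64(330)), (np.int64(235), np.int64(293), np.int64(331)), (np.int64(241), np.int64(294), np.int64(331)), (np.int64(247), np.int64(292), np.int64(334)), (np.int64(253), np.int64(289), np.int64(338)), (np.int64(259), np.int64(287), np.int64(365)), (np.int64(265), np.int64(287), np.int64(367)), (np.int64(271), np.int64(286), np.int64(369)), (np.int64(277), np.int64(289), np.int64(369))]
slope deg in image 9.64456970486424 104
clock: 17.2
eef_pos: [548.8, 165.5, 106.7]
eef_rot: [0.383, 0.924, 0.0, 0.001]
force: [0.1, -2.3, 5.1]
opening: 14.3
grip_force: 78.9
[548.76 165.54 106.74] yaw 134.98 tz [ 1.1e-03 -1.0e-04 -1.0e+00] rel bore [-0.55 -0.07  0.  ] F [ 0.1 -2.3  5.1] T [-0.28  0.04 -0.01] tip 23.1
```

```bash
python3 -m pendant '{"increments": [[0,0,-0.3,0,0,0.04],[0,0,0,0,0,0.04],[0,0,0,0,0,0]]}'; python3 rel.py; python3 -m pendant '{"increments": [[0,0,0,0,0,0.04],[0,0,0,0,0,0.04],[0,0,0,0,0,0]]}'; python3 rel.py
```

```text
clock: 17.5
eef_pos: [548.7, 165.5, 106.8]
eef_rot: [0.42, 0.908, 0.0, 0.001]
force: [0.4, -1.6, 3.0]
opening: 13.8
grip_force: 78.7
[548.7  165.48 106.75] yaw 130.39 tz [ 1.e-03 -3.e-04 -1.e+00] rel bore [-0.55  0.06  0.  ] F [ 0.4 -1.6  3. ] T [-0.31 -0.21  0.06] tip 23.2
clock: 17.8
eef_pos: [548.7, 165.6, 106.8]
eef_rot: [0.455, 0.89, 0.0, 0.0]
force: [1.4, -1.3, 3.5]
opening: 14.0
grip_force: 78.7
[548.73 165.56 106.77] yaw 125.85 tz [ 1.1e-03 -1.0e-04 -1.0e+00] rel bore [-0.59  0.04  0.  ] F [ 1.4 -1.3  3.5] T [-0.29 -0.35  0.02] tip 23.2
```

```bash
sed -i 's/^print(p.round/print("tau6",s["tau"][5].round(3),"grip",round(s["grip_force"],1));print(p.round/' rel.py
for i in 1; do python3 -m pendant '{"increments": [[0,0,0,0,0,0.03],[0,0,0,0,0,0]]}' >/dev/null; python3 rel.py; done; python3 -m pendant '{"increments": [[0,0,0,0,0,0.03],[0,0,0,0,0,0]]}'>/dev/null; python3 rel.py
```

```text
tau6 0.353 grip 78.7
[548.74 165.58 106.79] yaw 124.17 tz [ 1.1e-03 -1.0e-04 -1.0e+00] rel bore [-0.6   0.03  0.  ] F [ 1.5 -1.7  3.4] T [-0.33 -0.35  0.04] tip 23.2
tau6 0.353 grip 78.8
[548.72 165.58 106.79] yaw 122.45 tz [ 0.001 -0.    -1.   ] rel bore [-0.61  0.06  0.  ] F [ 2.  -2.   2.7] T [-0.33 -0.45  0.05] tip 23.2
```

```bash
python3 -m pendant '{"increments": [[0,0,0,0,0,0.03],[0,0,0,0,0,0]]}' >/dev/null; python3 rel.py; python3 -m pendant '{"increments": [[0,0,0,0,0,0.03],[0,0,0,0,0,0]]}'>/dev/null; python3 rel.py
```

```text
tau6 0.354 grip 78.8
[548.7  165.61 106.77] yaw 120.73 tz [ 1.e-03  1.e-04 -1.e+00] rel bore [-0.64  0.09  0.  ] F [ 2.7 -2.   3.7] T [-0.3  -0.5   0.11] tip 23.2
tau6 0.354 grip 78.8
[548.69 165.62 106.78] yaw 119.01 tz [ 1.e-03  1.e-04 -1.e+00] rel bore [-0.66  0.11  0.  ] F [ 2.6 -1.9  3.4] T [-0.26 -0.57  0.06] tip 23.2
```

```bash
python3 -m pendant '{"increments": [[0,0,0,0,0,0.03],[0,0,0,0,0,0]]}' >/dev/null; python3 rel.py; python3 -m pendant '{"increments": [[0,0,0,0,0,0.03],[0,0,0,0,0,0]]}'>/dev/null; python3 rel.py; python3 by.py | tail -1
```

```text
tau6 0.355 grip 78.8
[548.71 165.67 106.77] yaw 117.3 tz [ 1.e-03  1.e-04 -1.e+00] rel bore [-0.68  0.09  0.  ] F [ 3.  -1.2  3.8] T [-0.24 -0.63  0.09] tip 23.2
tau6 0.357 grip 78.8
[548.69 165.64 106.76] yaw 115.57 tz [ 1.e-03  1.e-04 -1.e+00] rel bore [-0.66  0.14  0.  ] F [ 3.3 -1.2  3.1] T [-0.25 -0.73  0.08] tip 23.2
slope deg in image 1.137452656899439 104
```

```bash
python3 -m pendant '{"increments": [[0,0,0,0,0,0.03],[0,0,0,0,0,0]]}' >/dev/null; python3 rel.py; python3 -m pendant '{"increments": [[0,0,0,0,0,0.03],[0,0,0,0,0,0]]}'>/dev/null; python3 rel.py
```

```text
tau6 0.472 grip 78.9
[548.7  165.66 106.77] yaw 113.85 tz [ 1.e-03  1.e-04 -1.e+00] rel bore [-0.67  0.14  0.  ] F [ 3.4 -1.3  3.8] T [-0.2  -0.8   0.17] tip 23.2
tau6 0.64 grip 79.0
[548.64 165.67 106.73] yaw 112.16 tz [ 9.e-04  0.e+00 -1.e+00] rel bore [-0.71  0.21  0.  ] F [3.6 0.4 4.1] T [-0.28 -0.88  0.36] tip 23.1
```

```bash
python3 -m pendant '{"increments": [[0,0,0,0,0,0.02],[0,0,0,0,0,0]]}' >/dev/null; python3 rel.py; python3 by.py|tail -1
```

```text
tau6 0.681 grip 79.2
[548.61 165.67 106.75] yaw 110.94 tz [ 8.e-04  0.e+00 -1.e+00] rel bore [-0.71  0.25  0.  ] F [ 3.8 -1.6  4.6] T [-0.25 -0.88  0.57] tip 23.2
slope deg in image 1.9324569471677688 104
```

Torque climbed to 0.57 N m, so the screw is at its stop. Unload a touch, release, retreat and check.

```bash
python3 -m pendant '{"increments": [[0,0,0,0,0,-0.04],[0,0,0,0,0,0]]}' >/dev/null; python3 rel.py; python3 -m pendant '{"increments": [[0,0,0,0,0,0],[0,0,0,0,0,0],[0,0,0,0,0,0],[0,0,-3,0,0,0],[0,0,-12,0,0,0],[0,0,-30,0,0,0],[0,0,-40,0,0,0],[0,0,-40,0,0,0],[0,0,0,0,0,0],[0,0,0,0,0,0]]}' 60; python3 -m pendant '{"increments": [[0,0,0,0,0,0]]}'
python3 - <<'E'
from h import *
c=cap("wrist");W=pts(c);g=c["image"].max(2)
m=((g<90)&(abs(W[...,2]-124)<7)&(np.hypot(W[...,0]-549,W[...,1]-165)<60)).astype(np.uint8)
q=np.array([ray(c,u,v,124)[:2] for v,u in np.argwhere(m)],np.float32)
print(cv2.minAreaRect(q),np.nanpercentile(W[...,2][m>0],[10,50,90]))
im=np.zeros((400,640,3),np.uint8); im[:]=c["image"]
d=cap("scene");D=pts(d); s=d["image"][90:220,240:400]; o=np.concatenate([cv2.resize(im,(400,250)),cv2.resize(s,(308,250))],1)
cv2.imwrite("pics/end.png",o[...,::-1])
E
```

```text
tau6 -0.357 grip 79.0
[548.59 165.63 106.75] yaw 113.21 tz [ 7.e-04  2.e-04 -1.e+00] rel bore [-0.69  0.26  0.  ] F [ 3.8 -0.9  5. ] T [-0.24 -0.96  0.04] tip 23.1
clock: 20.9
eef_pos: [549.2, 165.8, 233.9]
eef_rot: [0.55, 0.835, 0.001, 0.001]
force: [0.2, -0.1, 0.1]
opening: 60.3
grip_force: 0.0
clock: 21.0
eef_pos: [547.5, 165.5, 230.7]
eef_rot: [0.55, 0.835, -0.001, -0.001]
force: [0.3, 0.2, -0.5]
opening: 59.7
grip_force: 0.0
((548.4818115234375, 166.51425170898438), (15.552433013916016, 89.67454528808594), 23.25446128845215) [121.93185941 123.95787406 125.125637  ]
```

View pics/end.png

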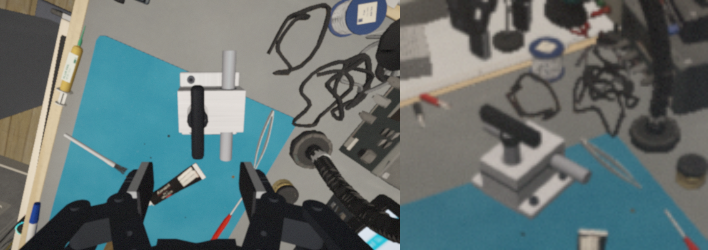

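The key stands upright at (199,120) in the left panel. The bar top is at 124 mm, the height for fully home, and the bar is at 113° with the gripper clear. Handing in.

```bash
python3 -c "
from rig import hand_in; print(hand_in())"
```

```text
the job is handed in; nothing more can be done
None
```

I handed the job in at about 21 s: the key is fully home and upright in the clamp screw, the screw is turned clockwise until the torque rose at its stop, and the key is released with nothing else disturbed; the judge returned no verdict.

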